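# Turn the vitamin dispenser to the full dose

### The job

Get the vitamin dispenser ready to take today's tablets: with one fingertip, gently push its upright arm round until the cover's opening lies squarely over the pocket that holds a full dose (two capsules and a round tablet), not the one with a single leftover tablet, then take the hand away. Only push: do not pinch, lift, tip or shove the dispenser, and leave the jar, the glass and the teaspoon where they are.

Things in the scene. Friction and masses are not known exactly. Their poses are not given: they have to be found in the camera images.
- dispenser: loose round grey tray, 170 mm across, 26 mm high, 0.75 kg, origin: centre of its underside, on the pivot axis. Eight 45-degree pockets under a clear cover; the full dose lies in the one along its +y or -y, a leftover tablet in the opposite one. The cover (white rim, top 31.5 mm; hub 35 mm) turns about the axis, either way, no stops, with about 0.5 N at the arm, stays where left; the tray does not slide
- finger_arm: white arm standing out from the cover's rim in the middle of the opening; turns with the cover. At its end an upright paddle, 24 mm radial x 7 mm thick x 42 mm high, 112 mm from the pivot axis, 25 to 67 mm above the worktop; its flat sides are to be pushed. Origin: paddle centre, 46 mm above the worktop; x radially outward, z up
- opening (a point): middle of the cover's wedge opening (45 degrees wide, framed by two white ribs), 55 mm from the pivot axis, on the line from the axis to the arm, 27 mm above the worktop. Turns with the cover
- full_dose (a point): centre of the full dose, two white capsules 12 x 25 mm and a round white tablet 18 mm across lying together in the middle of a pocket, 55 mm from the pivot axis, 11 mm above the worktop. A single leftover tablet (18 mm) lies alone in the opposite pocket
- cover (a joint): turning angle of the cover on the tray, rad, counter-clockwise from above positive; 0 when the arm points along the tray's own +x; +1.57 or -1.57 when the opening is over one of the two pockets that are not empty
- vitamin_jar: bystander: vitamin jar with a green cap, 60 mm across, 94 mm high, standing beside the dispenser, about 0.2 m to the right of it along the worktop; origin at the centre of its underside
- glass: bystander: clear empty drinking glass, 80 mm across, 88 mm high, behind the dispenser; origin at the centre of its underside
- spoon: bystander: teaspoon with a pale handle lying flat, 138 x 27 x 13 mm, behind the jar; origin at the centre of its underside

How it is judged:
On the way:
1. a finger pushes the arm (contact force between the fingers and finger_arm above 0.1 N), for 0.1 s.
At the end, for the whole second after the job is handed in: The middle of the opening is within 7 mm (about 7 degrees) of the middle of the full dose, the cover is still, the dispenser stands flat within 20 mm of where it was, and jar, glass and teaspoon are within 20 mm of where they were (horizontal distance between opening and full_dose below 0.007 m and velocity of joint cover between -0.05 and 0.05 rad/s and distance of each of dispenser, vitamin_jar, glass, spoon from where it was at the start of the episode below 0.02 m and angle between dispenser's own z axis and vertical below 0.05 rad); the robot touches nothing.
It fails at once if the dispenser is lifted (more than 6 mm) or tipped (height (world z) of dispenser above 0.006 m or angle between dispenser's own z axis and vertical above 0.12 rad).
It fails at once if the dispenser is shoved more than 20 mm (distance of dispenser from where it was at the start of the episode above 0.02 m).
It fails at once if the arm is pinched or pushed harder than 15 N (contact force between the fingers and finger_arm above 15 N).
It fails at once if the jar, the glass or the teaspoon are moved more than 20 mm (distance of any of vitamin_jar, glass, spoon from where it was at the start of the episode above 0.02 m).
It also fails if it takes over 40 s, if anything falls off the work surface, if the arm or the gripper's body presses on something with over 40 N, if the wrist force passes 120 N, or if a joint passes its speed limit or range.

### The arm

A 6-joint arm with a two-finger parallel gripper is mounted at the origin on a cart in front of the work surface, level with it; the furniture and walls round the work are solid. World frame = base frame: x ahead of the robot, y to its left, z up, the work surface at z = 0. Lengths are in m, angles in rad, forces in N, time in s.
With the tool pointing down it reaches from about 0.35 to 0.975 m from the base axis. Payload 4.9 kg.
Tool frame: the origin (TCP) lies at the very end of the fingers, on their centre line; the grasp point (between the pads) lies 19 mm behind it; z points along the fingers, y is the direction in which the jaws open and shut (so a half turn about z gives the same grasp; the last joint's range is limited). The gripper opens to 85 mm and grips with 20 to 120 N. Pads are 22 mm wide; open, the fingers measure 114 mm over their backs; the gripper's body (76 mm by 85 mm) begins 54 mm behind the grasp point. The pads swing forward as they close: fully open they stand 13 mm farther back than shut.
Start: joints at [1.04, 0.053, 1.613, -0, 1.476, -0.119], TCP at [0.25, 0.573, 0.231] pointing down, gripper open.
Joint ranges: [-3.01, 3.01], [-1.01, 2.22], [0.06, 2.58], [-1.02, 4.17], [0.09, 2.62], [-3.14, 3.14]. Speed limits (rad/s): [2.57, 2.57, 3.14, 3.14, 3.14, 3.14].

### API

Orientations are given as a unit quaternion [w, x, y, z].
In Python, from plant import state, eyes, job_done gives the robot as it stands.
- The arm moves only by the tool apply_moves, never from a script. Its argument "commands" is a list of rows, each an object with "linear": the shift along the tool's x, y, z in m, a list of three; "delta_rot": the turn, a rotation vector about the tool's x, y, z in degrees, a list of three; "fingers": the closure in counts, from 0 (fully open) to 255 (shut). In form: [{"linear": [x, y, z], "delta_rot": [wx, wy, wz], "fingers": fingers}, ...]. A call has exactly 8 rows; each row is the pose to reach, as a shift and turn from the pose commanded when the call began, along the tool's axes at that moment; what a row does not reach only later rows make up. A row lasts 1/10 s, in which the tool goes at most 50 mm and 8.59 degrees, less where a joint would pass 70% of its speed; a pose out of reach is approached as far as the arm can. A call with a gripper value outside its range is refused whole. The fingers move at their own pace and stop on an object; the grip force is fixed at half the most. Time passes only in rows, so rows that repeat a pose let the fingers close, or fill a call up. It gives the time, the measured TCP pose, the force and the opening at its end, in the units of the state.
- state(): the state, without advancing time (a new reading comes with each control period).
- eyes.grab_frame(name): name is "scene" or "top" or "wrist"; returns the picture (480x640x3 uint8, red, green, blue); there is no depth.
- eyes.camera_params(name): a dict with "fx", "fy", "cx", "cy" (pixels), "position" and "rotation" of the camera in the world; the wrist camera has in their place "T_tool_cam" (4x4, takes a point from camera to tool coordinates, whose origin is the TCP and whose axes are the flange's). Camera axes: x right, y down, z forward; pixel columns grow to the right and rows downward; lengths in m; the calibration is good to about 2 mm. The wrist camera is an equidistant fisheye: a pixel r from the principal point sees the ray r / f radians off the axis. A picture is of the moment at which its call begins: read the wrist's pose just before it. camera_params takes no time and is no camera call.
- job_done(): hands the job in, once; it reports no verdict.
The state is a dict: "time": time; "joint_pos": joint angles; "joint_vel": joint speeds; "joint_efforts": joint torques, N m; "tool_pos": TCP position; "tool_rot": TCP orientation; "contact_force": force on the tool from outside, world axes, zero at the start; "ft_torque": the same for the moment, N m; "gripper_width": opening from 0.0 (shut) to 1.0 (fully open).
Only numpy, scipy, OpenCV 4.12 (cv2) and the standard library are available. Lean on these libraries where they do the work, as an engineer would, in place of code of your own. Each camera call takes 0.05 s, during which the arm holds its last target.

## Working session

There is one attempt and no reset: what is moved stays moved. The work goes in short steps, Python scripts to look and compute and a tool call to move; the robot and the scene stay as the last step left them, time stands still between calls to the robot, and variables do not carry over. Pictures are saved under pics/ and viewed, and the job is handed in when it is done.

Besides the shell and the picture viewer there is one more tool, called after "Call:" in YAML: its name, and indented under it one key for each argument. apply_moves: Moves the arm, as the interface text tells. Its arguments: {"type":"object","properties":{"commands":{"type":"array","items":{"type":"object","properties":{"linear":{"type":"array","items":{"type":"number"}},"delta_rot":{"type":"array","items":{"type":"number"}},"fingers":{"type":"number"}}}}},"required":["commands"]}

```bash
mkdir -p pics
python3 - <<'E'
from plant import state, eyes
import cv2
s=state();print(s)
for n in("top","scene"):
    cv2.imwrite(f"pics/{n}1.png",eyes.grab_frame(n)[:,:,::-1]);print(eyes.camera_params(n))
print(eyes.camera_params("wrist"))
E
```

```text
{'time': 0.0, 'joint_pos': array([ 1.04000161e+00,  5.33591472e-02,  1.61428791e+00,  3.90977888e-06,
        1.47596445e+00, -1.19008927e-01]), 'joint_vel': array([-0.0013312 , -0.00125074,  0.00048265,  0.0008378 ,  0.00102052,
        0.00066219]), 'joint_efforts': array([-9.32474832e-04, -3.93717992e+01, -3.70159185e+01, -1.92567295e-04,
        7.33432593e-03,  1.28542510e-05]), 'tool_pos': array([0.24984655, 0.57222287, 0.23006522]), 'tool_rot': array([-3.24068966e-04,  2.04441358e-01,  9.78878293e-01, -9.55994286e-04]), 'contact_force': array([0.18779216, 0.31613565, 0.46281724]), 'ft_torque': array([0.0603892 , 0.00684654, 0.02241495]), 'gripper_width': 1.0007873665833422}
{'fx': 505.9166257575011, 'fy': 505.9166257575011, 'cx': 317.545129039979, 'cy': 239.32943418730147, 'position': array([ 0.51300178, -0.22843477,  0.90979263]), 'rotation': array([ 0.02250025, -0.70585627,  0.70752989, -0.02573176])}
{'fx': 573.1554241502158, 'fy': 573.1554241502158, 'cx': 317.97420917232586, 'cy': 240.10910591508028, 'position': array([ 0.04013985, -0.47271784,  0.80615635]), 'rotation': array([-0.27074081,  0.80367217, -0.49887387,  0.17870456])}
{'fx': 371.64829954431775, 'fy': 371.64829954431775, 'cx': 319.3154006233802, 'cy': 238.14842452378733, 'T_tool_cam': array([[ 7.91082459e-05, -9.63983952e-01, -2.65960400e-01,
         6.77489696e-02],
       [ 9.99999925e-01,  1.77280577e-04, -3.45116759e-04,
         5.67943655e-04],
       [ 3.79836630e-04, -2.65960353e-01,  9.63983893e-01,
        -1.43065748e-01],
       [ 0.00000000e+00,  0.00000000e+00,  0.00000000e+00,
         1.00000000e+00]])}
```

View pics/top1.png

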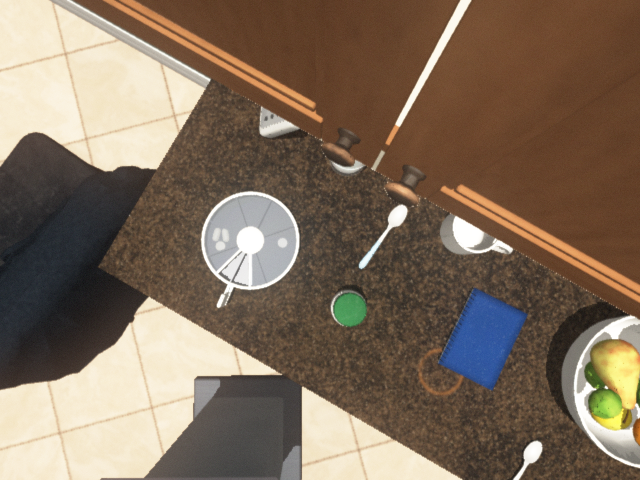

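View pics/scene1.png

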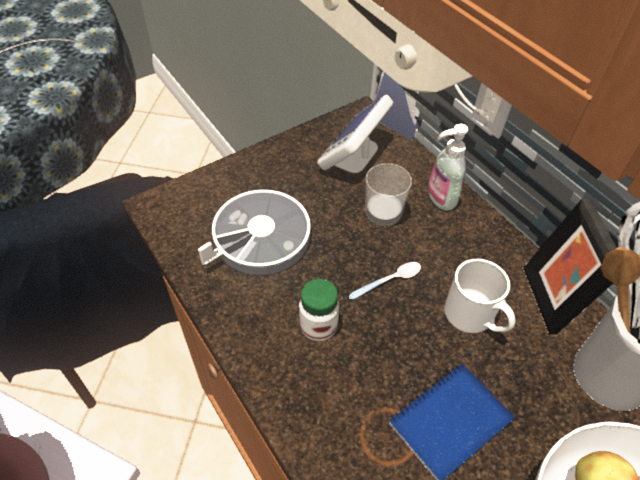

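Top view: the dispenser is at about (250,240). The full dose is to its left at (219,239), the single tablet to its right at (283,242), and the arm paddle at (221,303). Next I'll measure these.

```bash
cat > h.py <<'E'
import numpy as np, cv2
from scipy.spatial.transform import Rotation as R
from plant import state, eyes
def rot(q): return R.from_quat([q[1],q[2],q[3],q[0]])
def cast(n,uv,z):
    p=eyes.camera_params(n); 
    d=rot(p['rotation']).apply([(uv[0]-p['cx'])/p['fx'],(uv[1]-p['cy'])/p['fy'],1]); o=p['position']
    return o+d*(z-o[2])/d[2]
def proj(n,X):
    p=eyes.camera_params(n); c=rot(p['rotation']).inv().apply(np.array(X)-p['position'])
    return np.array([p['fx']*c[0]/c[2]+p['cx'],p['fy']*c[1]/c[2]+p['cy']])
E
python3 - <<'E'
from h import *
im=cv2.imread('pics/top1.png'); c=im[170:320,180:320]
cv2.imwrite('pics/top1z.png',cv2.resize(c,None,fx=4,fy=4,interpolation=cv2.INTER_CUBIC))
hsv=cv2.cvtColor(im,cv2.COLOR_BGR2HSV)
m=((hsv[...,2]>215)&(hsv[...,1]<30)).astype(np.uint8); m[:170]=0;m[320:]=0;m[:,:180]=0;m[:,320:]=0
k,l,st,ce=cv2.connectedComponentsWithStats(m)
for i in range(1,k):
    if st[i,4]>15: print(st[i],ce[i])
for nm,uv,z in[('hub',(250,240),.035),('dose',(219,239),.011),('left',(283,242),.011),('pad',(221,303),.067),('jar',(350,309),.094),('spoon',(383,237),.006)]: print(nm,cast('top',uv,z).round(4))
E
```

```text
[ 201  192   98  116 2254] [245.55545697 251.27062999]
[213 229   7  11  54] [215.74074074 234.11111111]
[222 229   6  12  54] [224.72222222 234.68518519]
[278 238   9   9  62] [282.01612903 242.35483871]
[216 242   9   8  60] [219.91666667 245.5       ]
hub [ 0.5719 -0.1155  0.035 ]
dose [ 0.5754 -0.0573  0.011 ]
left [ 0.5698 -0.1711  0.011 ]
pad [ 0.4654 -0.0724  0.067 ]
jar [ 0.4568 -0.2839  0.094 ]
spoon [ 0.5787 -0.35    0.006 ]
```

View pics/top1z.png

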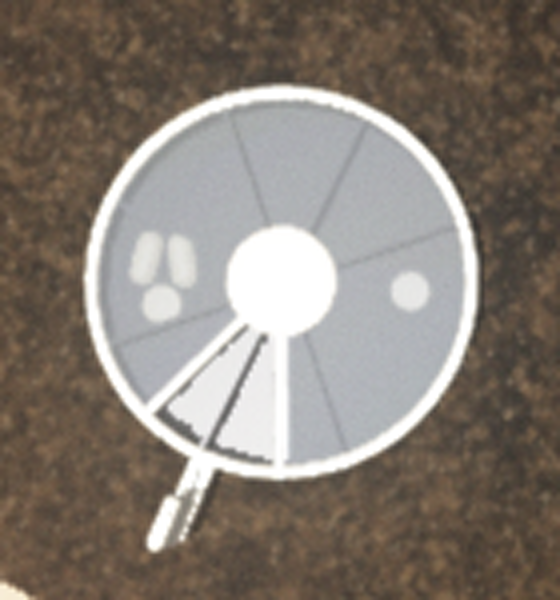

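Run:
```python
from h import *
im=cv2.imread('pics/top1.png'); hsv=cv2.cvtColor(im,cv2.COLOR_BGR2HSV)
m=((hsv[...,2]>215)&(hsv[...,1]<30)).astype(np.uint8); m[:170]=0;m[320:]=0;m[:,:180]=0;m[:,320:]=0
k,l,st,ce=cv2.connectedComponentsWithStats(m)
i=np.argmax(st[1:,4])+1
cs,_=cv2.findContours((l==i).astype(np.uint8),cv2.RETR_EXTERNAL,cv2.CHAIN_APPROX_NONE)
P=np.array([cast('top',p,.0315)[:2] for p in cs[0][:,0]])
from scipy.optimize import least_squares
f=lambda q:np.hypot(*(P-q[:2]).T)-q[2]
r=least_squares(f,[.572,-.1155,.085],loss='soft_l1',f_scale=.001).x; print('circle',r)
c=r[:2]
hub=cast('top',(250,240),.035);print(hub)
w=lambda u,v,z:cast('top',((u+.5)/4-.5+180,(v+.5)/4-.5+170),z)
an=lambda d:np.degrees(np.arctan2(d[1],d[0]))
for a,b in[((270,222),(232,110)),((315,230),(367,125)),((337,265),(455,228)),((303,335),(345,445)),((225,308),(120,342))]:
    print('sep',an((w(*b,.024)-w(*a,.024))), 'from c',an(w(*b,.024)[:2]-c))
lt=cast('top',(282.02,242.35),.012)[:2]; d=lt-c; print('left',np.hypot(*d),an(d))
ds=np.array([cast('top',p,.012)[:2]-c for p in[(215.74,234.11),(224.72,234.69),(219.92,245.5)]]);print('dose',[ (np.hypot(*x).round(4),an(x).round(1)) for x in ds],an(ds.mean(0)))
for uv in [(265,335),(207,450)]: x=w(*uv,.0315)[:2]-c;print('slot',np.hypot(*x),an(x))
for uv in [(155,548),(175,490)]: x=w(*uv,.067)[:2]-c;print('paddle top',np.hypot(*x),an(x))
for uv in [(282,335),(282,460)],[(245,325),(153,412)]: print('rib',[an(w(*x,.0315)[:2]-c) for x in uv], an(w(*uv[1],.0315)-w(*uv[0],.0315)))
```

```text
circle [ 0.57181576 -0.11451239  0.08450474]
[ 0.57186672 -0.11551995  0.035     ]
sep 19.00123712663212 from c 16.517136245402558
sep -26.0154944937444 from c -27.78223351210279
sep -72.62675284582778 from c -72.26673574876062
sep -158.84629168366845 from c -158.59063716915577
sep 107.9053308571507 from c 109.85149076442407
left 0.055013760652828224 -92.82787593327072
dose [(np.float64(0.0641), np.float64(79.0)), (np.float64(0.0483), np.float64(76.6)), (np.float64(0.0559), np.float64(98.3))] 84.69901065598252
slot 0.02385289635822601 164.31953210136902
slot 0.0790274053421315 156.79075382567567
paddle top 0.12158351903967021 157.57017853814847
paddle top 0.09650550524956576 156.57014105766635
rib [np.float64(-177.69361647818803), np.float64(-179.0478703726577)] -179.62422601276845
rib [np.float64(140.83395980141708), np.float64(135.79813493197)] 133.58399161969297
```

Measured in the world frame:

| Quantity | Value |
|---|---|
| Pivot | about (0.572, -0.115); rim radius 84.5 mm (85 expected) |
| Leftover tablet radius | 55.0 mm (55 expected) |
| Arm direction | 157° |
| Full dose direction | 86 to 87° |

So the cover has to turn about 71° clockwise. The tool's x axis already points radially at 156°, so I'll push with the back of the +y finger, fingers shut.

Call:
apply_moves:
  commands:
    - {"linear":[-0.02,-0.025,0],"delta_rot":[0,0,0],"fingers":255}
    - {"linear":[-0.05,-0.06,0],"delta_rot":[0,0,0],"fingers":255}
    - {"linear":[-0.08,-0.095,0],"delta_rot":[0,0,0],"fingers":255}
    - {"linear":[-0.11,-0.13,0],"delta_rot":[0,0,0],"fingers":255}
    - {"linear":[-0.14,-0.165,0],"delta_rot":[0,0,0],"fingers":255}
    - {"linear":[-0.17,-0.2,0],"delta_rot":[0,0,0],"fingers":255}
    - {"linear":[-0.2,-0.235,0],"delta_rot":[0,0,0],"fingers":255}
    - {"linear":[-0.23,-0.27,0],"delta_rot":[0,0,0],"fingers":255}

```text
time: 0.9
tool_pos: [0.3527, 0.2315, 0.2309]
tool_rot: [-0.0, 0.204, 0.979, -0.0]
contact_force: [0.5, -0.2, 0.9]
gripper_width: 0.001
```

Call:
apply_moves:
  commands:
    - {"linear":[-0.03,-0.035,0],"delta_rot":[0,0,0],"fingers":255}
    - {"linear":[-0.06,-0.07,0],"delta_rot":[0,0,0],"fingers":255}
    - {"linear":[-0.09,-0.105,0],"delta_rot":[0,0,0],"fingers":255}
    - {"linear":[-0.12,-0.14,0],"delta_rot":[0,0,0],"fingers":255}
    - {"linear":[-0.15,-0.175,0],"delta_rot":[0,0,0],"fingers":255}
    - {"linear":[-0.18,-0.21,0],"delta_rot":[0,0,0],"fingers":255}
    - {"linear":[-0.21,-0.25,0],"delta_rot":[0,0,0],"fingers":255}
    - {"linear":[-0.229,-0.27,0],"delta_rot":[0,0,0],"fingers":255}

```text
time: 1.7
tool_pos: [0.4545, -0.109, 0.2309]
tool_rot: [-0.0, 0.206, 0.979, -0.0]
contact_force: [0.3, 0.6, -0.1]
gripper_width: 0.001
```

Run:
```python
from h import *
s=state();r=rot(s['tool_rot']).as_matrix();print(s['time'],s['tool_pos'],s['gripper_width'],s['joint_pos'],s['contact_force']);print(r.round(4))
for n in("top","wrist"): cv2.imwrite(f"pics/{n}2.png",eyes.grab_frame(n)[:,:,::-1])
print('to pre',r.T@(np.array([.454,-.106,.045])-s['tool_pos']))
```

```text
1.7 [ 0.45449678 -0.10895942  0.23086593] 0.0011888476188689633 [-3.94310062e-01 -3.39501985e-01  1.96631319e+00 -6.93241825e-04
  1.51516896e+00 -1.55010020e+00] [ 0.34140325  0.57380392 -0.13349667]
[[-9.151e-01  4.032e-01 -6.000e-04]
 [ 4.032e-01  9.151e-01 -5.000e-04]
 [ 4.000e-04 -7.000e-04 -1.000e+00]]
to pre [0.00157839 0.00263808 0.18586473]
```

View pics/wrist2.png

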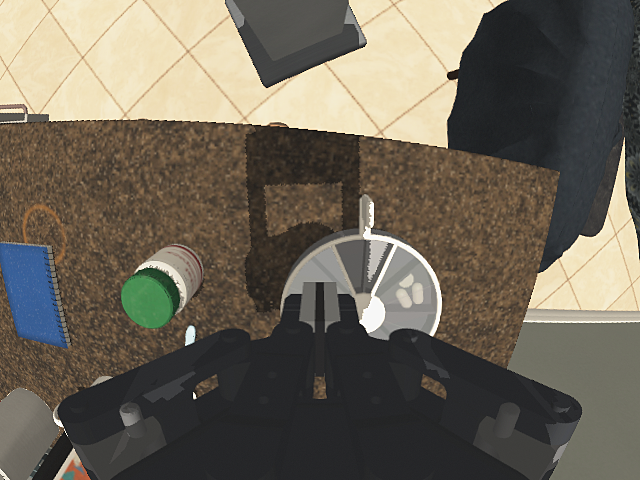

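The wrist view shows the shut fingertips about 30 mm wide at (320,285). The paddle is at (367,215), ahead on the +y side, and the way down is clear. Descending.

Call:
apply_moves:
  commands:
    - {"linear":[0.001,0,0.03],"delta_rot":[0,0,0],"fingers":255}
    - {"linear":[0.001,0,0.06],"delta_rot":[0,0,0],"fingers":255}
    - {"linear":[0.001,0,0.09],"delta_rot":[0,0,0],"fingers":255}
    - {"linear":[0.001,0,0.12],"delta_rot":[0,0,0],"fingers":255}
    - {"linear":[0.001,0,0.15],"delta_rot":[0,0,0],"fingers":255}
    - {"linear":[0.001,0,0.17],"delta_rot":[0,0,0],"fingers":255}
    - {"linear":[0.001,0,0.185],"delta_rot":[0,0,0],"fingers":255}
    - {"linear":[0.001,0,0.187],"delta_rot":[0,0,0],"fingers":255}

```text
time: 2.6
tool_pos: [0.4515, -0.1036, 0.0418]
tool_rot: [-0.003, 0.204, 0.979, 0.001]
contact_force: [-0.5, 0.5, 0.1]
gripper_width: 0.0
```

Run:
```python
from h import *
s=state();r=rot(s['tool_rot']).as_matrix();print(s['time'],s['tool_pos'],s['contact_force'])
for n in("top","wrist","scene"): cv2.imwrite(f"pics/{n}3.png",eyes.grab_frame(n)[:,:,::-1])
a=cv2.imread('pics/wrist3.png')[140:340,220:480]; b=cv2.imread('pics/scene3.png')[140:340,120:380]
cv2.imwrite('pics/c3.png',cv2.resize(np.hstack([a,b]),None,fx=1.5,fy=1.5))
```

```text
2.6 [ 0.45149104 -0.10363285  0.04175607] [-0.54088695  0.46096156  0.0770216 ]
```

View pics/c3.png

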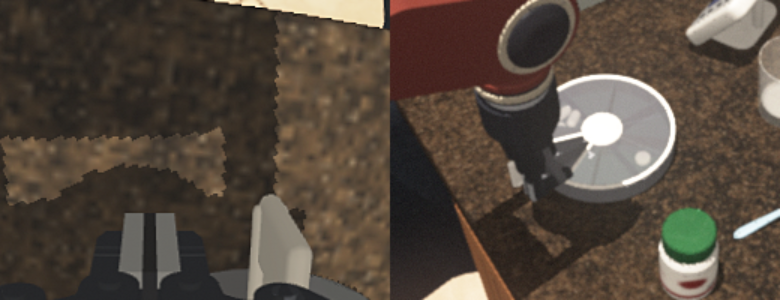

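The scene view shows the shut fingertip standing beside the paddle, on the side I want to push. The tip is thinner than the knuckles above it, so I'll raise it to z≈0.05 and plan the arc.

```bash
cat >> h.py <<'E'
C=np.array([.5718,-.1150])
def target(th,d=.018,r=.112,z=.050):
    a=np.radians(th);u=np.array([np.cos(a),np.sin(a),0]);t=np.array([np.sin(a),-np.cos(a),0])
    p=np.r_[C,z]+r*u-d*t
    return p,R.from_matrix(np.c_[u,t,[0,0,-1.]])
def plan(ths,d=.018,**k):
    s=state();r0=rot(s['tool_rot'])
    for th in ths:
        p,r=target(th,d,**k); dl=r0.inv().apply(p-s['tool_pos']); dr=np.degrees((r0.inv()*r).as_rotvec())
        print(th,dl.round(4),dr.round(1))
E
python3 - <<'E'
from h import *
print(state()['time']); plan([157])
E
```

```text
2.75
157 [-0.0001  0.0189 -0.0051] [ 0.   0.  -0.6]
```

Call:
apply_moves:
  commands:
    - {"linear":[0,0,-0.003],"delta_rot":[0,0,0],"fingers":255}
    - {"linear":[0,0.003,-0.006],"delta_rot":[0,0,0],"fingers":255}
    - {"linear":[0,0.006,-0.006],"delta_rot":[0,0,0],"fingers":255}
    - {"linear":[0,0.009,-0.006],"delta_rot":[0,0,0],"fingers":255}
    - {"linear":[0,0.012,-0.006],"delta_rot":[0,0,0],"fingers":255}
    - {"linear":[0,0.015,-0.006],"delta_rot":[0,0,0],"fingers":255}
    - {"linear":[0,0.019,-0.006],"delta_rot":[0,0,0],"fingers":255}
    - {"linear":[0,0.019,-0.006],"delta_rot":[0,0,0],"fingers":255}

```text
time: 3.55
tool_pos: [0.4614, -0.0876, 0.0502]
tool_rot: [-0.0, 0.204, 0.979, 0.0]
contact_force: [-0.4, -0.2, -0.6]
gripper_width: 0.001
```

Run:
```python
from h import *
s=state();print(s['time'],s['tool_pos'],s['contact_force']); plan([157-3*i for i in range(0,9)])
for n in("top","wrist"): cv2.imwrite(f"pics/{n}4.png",eyes.grab_frame(n)[:,:,::-1])
a=cv2.imread('pics/wrist4.png')[140:340,220:480]; b=cv2.imread('pics/top4.png')[150:350,150:410]
cv2.imwrite('pics/c4.png',cv2.resize(np.hstack([a,b]),None,fx=1.5,fy=1.5))
```

```text
3.55 [ 0.46141832 -0.0876158   0.05019355] [-0.35249982 -0.18553395 -0.58631308]
157 [-0.0003 -0.0001  0.0002] [ 0.  -0.  -0.6]
154 [0.0005 0.0058 0.0002] [ 0.  -0.   2.4]
151 [0.0011 0.0117 0.0002] [ 0.  -0.   5.4]
148 [0.0013 0.0177 0.0002] [ 0.  -0.   8.4]
145 [0.0012 0.0236 0.0002] [ 0.  -0.  11.4]
142 [0.0008 0.0295 0.0002] [ 0.  -0.  14.4]
139 [0.0001 0.0354 0.0002] [ 0.  -0.  17.4]
136 [-0.0009  0.0413  0.0002] [ 0.  -0.  20.4]
133 [-0.0022  0.0471  0.0002] [ 0.  -0.  23.4]
```

View pics/c4.png

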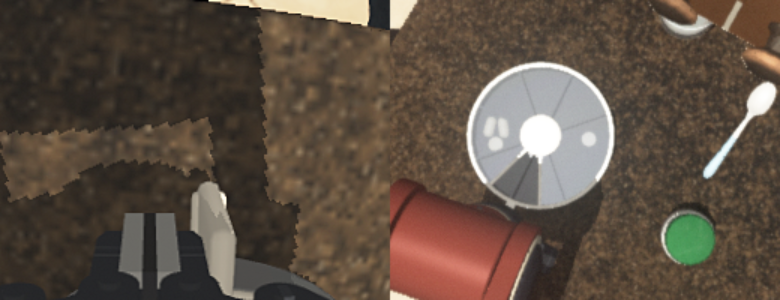

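The finger is next to the paddle, just short of contact, and the cover hasn't moved. Starting the arc.

Call:
apply_moves:
  commands:
    - {"linear":[0.0005,0.006,0],"delta_rot":[0,0,2.4],"fingers":255}
    - {"linear":[0.001,0.0115,0],"delta_rot":[0,0,5.4],"fingers":255}
    - {"linear":[0.0013,0.0175,0],"delta_rot":[0,0,8.4],"fingers":255}
    - {"linear":[0.0012,0.0235,0],"delta_rot":[0,0,11.4],"fingers":255}
    - {"linear":[0.0008,0.0295,0],"delta_rot":[0,0,14.4],"fingers":255}
    - {"linear":[0,0.0355,0],"delta_rot":[0,0,17.4],"fingers":255}
    - {"linear":[-0.001,0.0415,0],"delta_rot":[0,0,20.4],"fingers":255}
    - {"linear":[-0.002,0.047,0],"delta_rot":[0,0,23.4],"fingers":255}

```text
time: 4.45
tool_pos: [0.4819, -0.0457, 0.0502]
tool_rot: [-0.0, 0.4, 0.917, -0.0]
contact_force: [0.1, 0.0, -0.0]
gripper_width: 0.0
```

Run:
```python
from h import *
s=state();print(s['time'],s['tool_pos'],s['contact_force']); plan([133-3*i for i in range(0,9)])
for n in("top","wrist"): cv2.imwrite(f"pics/{n}5.png",eyes.grab_frame(n)[:,:,::-1])
a=cv2.imread('pics/wrist5.png')[140:340,220:480]; b=cv2.imread('pics/top5.png')[150:350,150:410]
cv2.imwrite('pics/c5.png',cv2.resize(np.hstack([a,b]),None,fx=1.5,fy=1.5))
```

```text
4.45 [ 0.48187324 -0.04571547  0.05015776] [ 0.1042755   0.03197445 -0.01399088]
133 [-0.      0.0005  0.0002] [-0.  -0.  -0.1]
130 [0.0008 0.0064 0.0002] [-0.  -0.   2.9]
127 [0.0013 0.0123 0.0002] [-0.  -0.   5.9]
124 [0.0015 0.0183 0.0001] [-0.  -0.   8.9]
121 [0.0013 0.0242 0.0001] [-0.  -0.  11.9]
118 [0.0009 0.0301 0.0001] [-0.  -0.  14.9]
115 [0.0002 0.036  0.0001] [-0.  -0.  17.9]
112 [-0.0009  0.0419  0.0001] [-0.  -0.  20.9]
109 [-0.0023  0.0476  0.0001] [-0.  -0.  23.9]
```

View pics/c5.png

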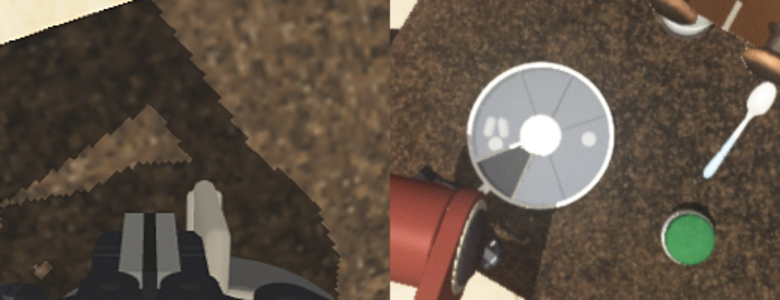

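The cover turns with the finger and the tray stays put. Continuing.

Call:
apply_moves:
  commands:
    - {"linear":[0.0008,0.006,0],"delta_rot":[0,0,2.9],"fingers":255}
    - {"linear":[0.0013,0.012,0],"delta_rot":[0,0,5.9],"fingers":255}
    - {"linear":[0.0015,0.018,0],"delta_rot":[0,0,8.9],"fingers":255}
    - {"linear":[0.0013,0.024,0],"delta_rot":[0,0,11.9],"fingers":255}
    - {"linear":[0.0009,0.03,0],"delta_rot":[0,0,14.9],"fingers":255}
    - {"linear":[0,0.036,0],"delta_rot":[0,0,17.9],"fingers":255}
    - {"linear":[-0.001,0.042,0],"delta_rot":[0,0,20.9],"fingers":255}
    - {"linear":[-0.0023,0.0475,0],"delta_rot":[0,0,23.9],"fingers":255}

```text
time: 5.35
tool_pos: [0.5181, -0.0151, 0.0501]
tool_rot: [-0.0, 0.58, 0.814, -0.0]
contact_force: [0.0, 0.2, -0.4]
gripper_width: -0.002
```

Run:
```python
from h import *
s=state();print(s['time'],s['tool_pos'],s['contact_force'],s['joint_pos']); plan([109-3*i for i in range(0,9)])
for n in("top","wrist"): cv2.imwrite(f"pics/{n}6.png",eyes.grab_frame(n)[:,:,::-1])
a=cv2.imread('pics/wrist6.png')[140:340,220:480]; b=cv2.imread('pics/top6.png')[150:350,150:410]
cv2.imwrite('pics/c6.png',cv2.resize(np.hstack([a,b]),None,fx=1.5,fy=1.5))
```

```text
5.35 [ 0.51805949 -0.01514566  0.0501051 ] [ 0.02046325  0.17885442 -0.41157338] [-1.72812578e-01 -1.29967378e-02  2.00125258e+00 -1.47950008e-04
  1.15417180e+00 -5.05205391e-01]
109 [0.0001 0.0003 0.0001] [-0. -0.  0.]
106 [0.0009 0.0062 0.0001] [-0. -0.  3.]
103 [0.0013 0.0121 0.0001] [-0. -0.  6.]
100 [0.0015 0.018  0.0001] [-0. -0.  9.]
97 [0.0014 0.024  0.0001] [-0. -0. 12.]
94 [0.0009 0.0299 0.0001] [-0. -0. 15.]
91 [0.0001 0.0358 0.0001] [-0. -0. 18.]
88 [-0.0009  0.0416  0.0001] [-0. -0. 21.]
85 [-0.0023  0.0474  0.0001] [-0. -0. 24.]
```

View pics/c6.png

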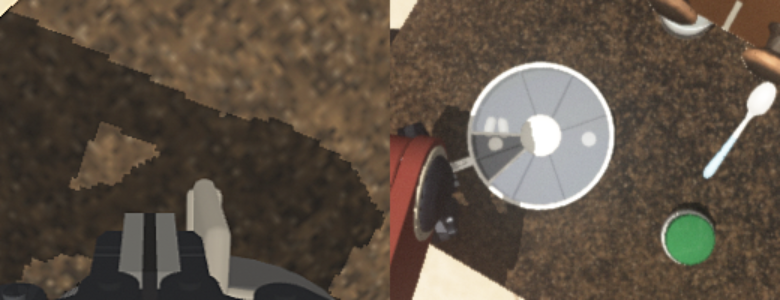

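Call:
apply_moves:
  commands:
    - {"linear":[0.0008,0.006,0],"delta_rot":[0,0,3],"fingers":255}
    - {"linear":[0.0013,0.012,0],"delta_rot":[0,0,6],"fingers":255}
    - {"linear":[0.0015,0.018,0],"delta_rot":[0,0,9],"fingers":255}
    - {"linear":[0.0014,0.024,0],"delta_rot":[0,0,12],"fingers":255}
    - {"linear":[0.0011,0.028,0],"delta_rot":[0,0,14],"fingers":255}
    - {"linear":[0.0009,0.03,0],"delta_rot":[0,0,15],"fingers":255}
    - {"linear":[0.0005,0.032,0],"delta_rot":[0,0,16],"fingers":255}
    - {"linear":[0.0005,0.032,0],"delta_rot":[0,0,16],"fingers":255}

```text
time: 6.25
tool_pos: [0.5484, -0.0043, 0.0503]
tool_rot: [0.0, 0.688, 0.726, -0.0]
contact_force: [-0.6, 0.0, 0.4]
gripper_width: 0.006
```

Run:
```python
from h import *
s=state();print(s['time'],s['tool_pos'],s['contact_force']); plan([93,90,87])
for n in("top","wrist"): cv2.imwrite(f"pics/{n}7.png",eyes.grab_frame(n)[:,:,::-1])
b=cv2.imread('pics/top7.png')[170:310,170:310]
cv2.imwrite('pics/c7.png',cv2.resize(b,None,fx=4,fy=4,interpolation=cv2.INTER_CUBIC))
```

```text
6.25 [ 0.54835649 -0.00426867  0.05026619] [-0.55492639  0.04890317  0.402048  ]
93 [ 0.0002 -0.0004  0.0003] [0.  0.  0.1]
90 [0.001  0.0055 0.0003] [0.  0.  3.1]
87 [0.0014 0.0114 0.0003] [0.  0.  6.1]
```

View pics/c7.png

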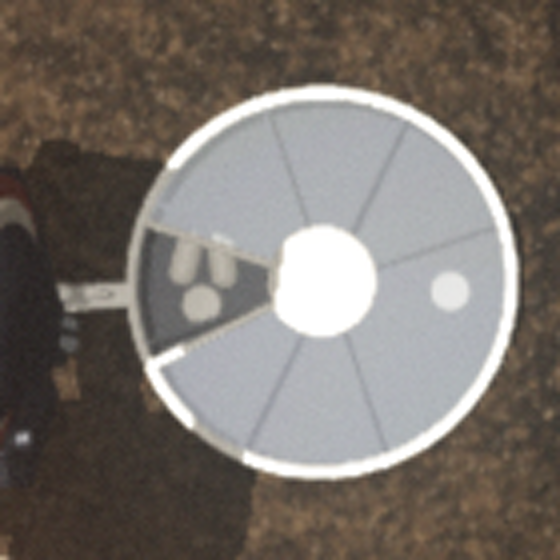

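The opening is almost over the dose. The ribs run from (275,265) to (150,227) and from (275,303) to (152,355) in the zoom, and the stem is at about (95,295).

Run:
```python
from h import *
w=lambda u,v,z:cast('top',((u+.5)/4-.5+170,(v+.5)/4-.5+170),z)[:2]
an=lambda d:np.degrees(np.arctan2(d[1],d[0]))
c=C
print('ribs',[an(w(*p,.0315)-c) for p in[(150,226),(152,356)]], [an(w(*b,.0315)-w(*a,.0315)) for a,b in[((275,265),(150,226)),((275,303),(152,356))]])
print('stem',an(w(95,296,.0285)-c),np.hypot(*(w(95,296,.0285)-c)))
print('dose items',[an(w(*p,.012)-c) for p in[(184,262),(222,268),(202,303),(450,291)]])
ims=[w(*p,.012) for p in[(184,262),(222,268),(202,303)]];print(np.mean(ims,0)-c,an(np.mean(ims,0)-c))
print('seps',[an(w(*b,.024)-w(*a,.024)) for a,b in[((310,222),(272,112)),((355,230),(407,125)),((377,265),(492,230)),((343,335),(386,450)),((303,335),(250,448))]])
```

```text
ribs [np.float64(71.71613528584955), np.float64(113.56269300631443)] [np.float64(72.5426665641328), np.float64(113.32101657977707)]
stem 93.24575530714036 0.09908186146431773
dose items [np.float64(80.67871385281838), np.float64(80.60305895284318), np.float64(98.04808129918739), np.float64(-92.8739401168676)]
[0.00344353 0.05522889] 86.43221997510452
seps [np.float64(19.314630875531297), np.float64(-26.0154944937444), np.float64(-73.11172993826222), np.float64(-159.2401860490049), np.float64(155.21129617662822)]
```

The arm is at 93°. The pocket centre comes out at 86.4 to 87.1° by three independent measures (dose centroid, opposite tablet, separators), so it needs about 6.2° more.

Call:
apply_moves:
  commands:
    - {"linear":[0.0004,0.002,0],"delta_rot":[0,0,1.2],"fingers":255}
    - {"linear":[0.0008,0.0045,0],"delta_rot":[0,0,2.4],"fingers":255}
    - {"linear":[0.001,0.0065,0],"delta_rot":[0,0,3.6],"fingers":255}
    - {"linear":[0.0012,0.0085,0],"delta_rot":[0,0,4.6],"fingers":255}
    - {"linear":[0.0013,0.0105,0],"delta_rot":[0,0,5.5],"fingers":255}
    - {"linear":[0.0014,0.0115,0],"delta_rot":[0,0,6.1],"fingers":255}
    - {"linear":[0.0014,0.012,0],"delta_rot":[0,0,6.3],"fingers":255}
    - {"linear":[0.0014,0.012,0],"delta_rot":[0,0,6.3],"fingers":255}

```text
time: 7.15
tool_pos: [0.5604, -0.002, 0.0504]
tool_rot: [0.0, 0.727, 0.687, 0.0]
contact_force: [-0.2, 0.1, -0.1]
gripper_width: -0.002
```

Run:
```python
from h import *
s=state();print(s['time'],s['tool_pos'],s['contact_force']); plan([93,90,87])
for n in("top",): cv2.imwrite(f"pics/{n}8.png",eyes.grab_frame(n)[:,:,::-1])
b=cv2.imread('pics/top8.png')[170:310,170:310]
cv2.imwrite('pics/c8.png',cv2.resize(b,None,fx=4,fy=4,interpolation=cv2.INTER_CUBIC))
```

```text
7.15 [ 0.56039526 -0.00202244  0.05035523] [-0.20172033  0.14734827 -0.09848209]
93 [-0.0028 -0.0123  0.0004] [ 0.  -0.  -6.2]
90 [-0.0013 -0.0065  0.0004] [ 0.  -0.  -3.2]
87 [-0.0002 -0.0007  0.0004] [ 0.  -0.  -0.2]
```

View pics/c8.png

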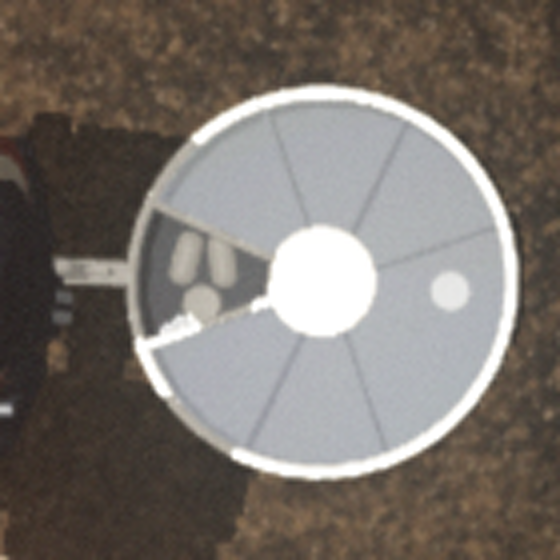

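The stem is now at (95,271), which is 87°. The opening frames the dose, with both ribs on the pocket walls. Backing the finger off tangentially and then up.

Call:
apply_moves:
  commands:
    - {"linear":[0,-0.004,0],"delta_rot":[0,0,0],"fingers":255}
    - {"linear":[0,-0.012,0],"delta_rot":[0,0,0],"fingers":255}
    - {"linear":[0.002,-0.025,0],"delta_rot":[0,0,0],"fingers":255}
    - {"linear":[0.005,-0.04,0],"delta_rot":[0,0,0],"fingers":255}
    - {"linear":[0.01,-0.05,-0.02],"delta_rot":[0,0,0],"fingers":255}
    - {"linear":[0.02,-0.055,-0.06],"delta_rot":[0,0,0],"fingers":255}
    - {"linear":[0.03,-0.06,-0.1],"delta_rot":[0,0,0],"fingers":255}
    - {"linear":[0.04,-0.06,-0.14],"delta_rot":[0,0,0],"fingers":255}

```text
time: 8.0
tool_pos: [0.501, 0.0417, 0.1913]
tool_rot: [-0.0, 0.727, 0.687, -0.0]
contact_force: [1.2, -0.4, 0.9]
gripper_width: -0.001
```

Call:
apply_moves:
  commands:
    - {"linear":[0.03,-0.02,0],"delta_rot":[0,0,0],"fingers":255}
    - {"linear":[0.06,-0.04,0],"delta_rot":[0,0,0],"fingers":255}
    - {"linear":[0.09,-0.06,0],"delta_rot":[0,0,0],"fingers":255}
    - {"linear":[0.12,-0.07,0],"delta_rot":[0,0,0],"fingers":255}
    - {"linear":[0.15,-0.07,0],"delta_rot":[0,0,0],"fingers":255}
    - {"linear":[0.17,-0.07,0],"delta_rot":[0,0,0],"fingers":255}
    - {"linear":[0.18,-0.07,0],"delta_rot":[0,0,0],"fingers":255}
    - {"linear":[0.18,-0.07,0],"delta_rot":[0,0,0],"fingers":255}

```text
time: 8.8
tool_pos: [0.4422, 0.2254, 0.1901]
tool_rot: [-0.0, 0.726, 0.688, -0.0]
contact_force: [-0.6, -0.9, -0.8]
gripper_width: 0.002
```

Run:
```python
from h import *
s=state();print(s['time'],s['tool_pos'],s['contact_force'])
cv2.imwrite("pics/top9.png",eyes.grab_frame("top")[:,:,::-1])
a=cv2.imread('pics/top9.png');b=a[170:310,170:310]
cv2.imwrite('pics/c9.png',cv2.resize(b,None,fx=4,fy=4,interpolation=cv2.INTER_CUBIC))
d=cv2.absdiff(a,cv2.imread('pics/top1.png'))[180:360,330:420];print('jar/spoon diff px',(d.max(2)>60).sum())
```

```text
8.8 [0.44223675 0.2253602  0.19010555] [-0.57414328 -0.92950436 -0.80952493]
jar/spoon diff px 0
```

View pics/c9.png

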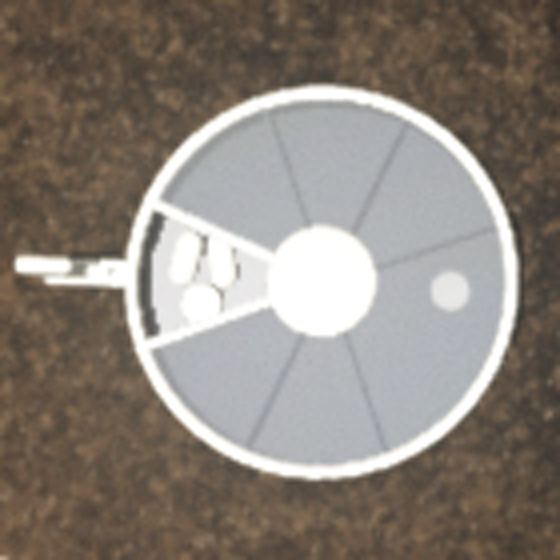

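View pics/top9.png

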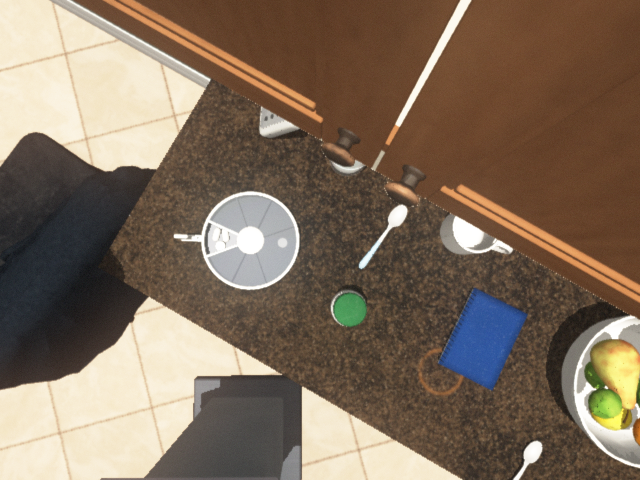

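The hand is clear, and the jar and teaspoon are unchanged in the picture. The ribs' outer ends are at (157,205) and (148,345), the paddle top at (15–70,265). One last numeric check before handing in.

Run:
```python
from h import *
from plant import job_done
w=lambda u,v,z:cast('top',((u+.5)/4-.5+170,(v+.5)/4-.5+170),z)[:2]
an=lambda d:np.degrees(np.arctan2(d[1],d[0]))
r=[an(w(*p,.0315)-C) for p in[(157,205),(148,345)]];print('ribs',r,np.mean(r))
print('paddle',an(w(43,265,.067)-C),np.hypot(*(w(43,265,.067)-C)),'stem',an(w(105,272,.0285)-C))
a=cv2.imread('pics/top9.png');o=cv2.imread('pics/top1.png')
print('glass diff',(cv2.absdiff(a,o)[120:180,310:370].max(2)>60).sum())
# opening from mean angle vs dose at 86.4/87.2
for t in(86.4,87.2): print('offset mm',55*np.radians(np.mean(r)-t))
if abs(np.mean(r)-86.8)<3: job_done(); print('handed in')
```

```text
ribs [np.float64(64.74137805417737), np.float64(109.90024791821985)] 87.3208129861986
paddle 87.39671268956569 0.11161194499892153 stem 87.05878040899425
glass diff 0
offset mm 0.8839170122357652
offset mm 0.11597214135826298
the job is handed in; nothing more can be done
handed in
```

I turned the cover about 70° clockwise by pushing the paddle with the back of one shut finger. Then I backed the hand off, lifted it clear and handed the job in, about 9 s into the 40 s allowed.

- **Opening over the dose:** the last top picture, taken with the hand clear, puts the opening at 87.1 to 87.4° from the ribs, paddle and stem. The full dose is at 86.4 to 87.2°, so the opening is within about 1 mm; the limit is 7 mm.
- **Nothing else moved:** the dispenser showed no visible shift. The jar, glass and teaspoon areas matched the first picture exactly (no changed pixels).
- **Push force:** the wrist force read between moves stayed at or below about 1 N. That is within its noise, so I could not confirm the contact force directly. The evidence for the push is that the arm turned with the finger.

No check failed or disagreed.

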